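# Close up the stirrer controller

## Robot

A 7-joint arm with a two-finger parallel gripper is mounted at the origin on the work surface. World frame = base frame: x ahead of the robot, y to its left, z up, the work surface at z = 0. Lengths are in m, angles in rad, forces in N, time in s.
With the tool pointing down it reaches from about 0.425 to 0.925 m from the base axis. Payload 6.8 kg.
Tool frame: the origin (TCP) lies between the finger pads; the fingertips stand 14 mm ahead of it and the grasp point (between the pads) lies 5 mm behind it; z points along the fingers, y is the line along which they close (so a half turn about z gives the same grasp; the last joint's range is limited). The gripper opens to 85 mm and grips with 20 to 120 N. Pads are 22 mm wide; open, the fingers measure 114 mm over their backs; the gripper's body (76 mm by 85 mm) begins 54 mm behind the grasp point. The pads swing forward as they close: fully open they stand 13 mm farther back than shut.
Start: joints at [-1.245, 0.477, 0.022, 1.555, -0.011, 1.109, -0.083], TCP at [0.284, 0.612, 0.245] pointing down, gripper open.
Joint ranges: [-2.96, 2.96], [-0.34, 2.1], [-1.41, 1.46], [0.24, 2.44], [-1.37, 4.51], [0.17, 1.92], [-2.96, 2.96]. Speed limits (rad/s): [2.39, 2.39, 3.14, 3.14, 3.14, 3.14, 3.14].

## Interface

Orientations are given as a rotation vector (axis times angle).
In Python, from bench import * gives the robot as it stands. The module is installed in compiled form; this text tells all that it offers.
- The arm moves only by the tool send_rows, never from a script. Its argument "series" is text: rows parted by semicolons, each of 7 numbers parted by spaces: the turn, a rotation vector about the world's x, y, z normalised to -1 to 1, where 1 is 0.5 rad, then the shift along the world's x, y, z normalised to -1 to 1, where 1 is 12 cm, then the finger opening in mm, from 0 to 85.4. In form: wx wy wz dx dy dz hand; .... A call has 1 to 12 rows; each row shifts and turns the commanded pose from where the row before left it; what a row does not reach is not made up. A row lasts 1/8 s, in which the tool goes at most 62.5 mm and 10.7 degrees, less where a joint would pass 70% of its speed; a pose out of reach is approached as far as the arm can. A call with a number of a shift or a turn outside -1 to 1 is refused whole. A call with a gripper value outside its range is refused whole. The fingers move at their own pace and stop on an object; "squeeze" is the grip in N (left out, the last holds). Time passes only in rows, so rows that do not move let the fingers close. It gives the time, the measured TCP pose, the force, the opening and the grip force at its end, in the units of the state.
- sense(): the state, without advancing time (a new reading comes with each control period).
- camera(name): name is "scene" or "top"; returns a dict with "color" (384x512x3 uint8, red, green, blue), "vfov" (degrees; the focal length in pixels is half the picture's height over the tangent of half this angle, whatever the lens; pixels are square), "cx", "cy" (the principal point, pixels), "world_from_camera" (4x4, takes a point from camera to world coordinates). Camera axes: x right, y up, looking along -z (the intrinsics and any distortion apply to the point x, -y, -z); pixel columns grow to the right and rows downward; lengths in m; the calibration is good to about 2 mm. A picture is of the moment at which its call begins. There is no depth.
- close_job(): hands the job in; it is judged then, once.
The state is a dict: "time": time; "joints": joint angles; "joint_velocities": joint speeds; "effort": joint torques, N m; "tool_pos": TCP position; "eef_rot": TCP orientation; "ft_force": force on the tool from outside, world axes, zero at the start; "ft_torque": the same for the moment, N m; "grip_width": finger opening in m; "finger_force": force on a finger pad.
Only numpy, scipy, OpenCV 4.12 (cv2) and the standard library are available. Lean on these libraries where they do the work, as an engineer would, in place of code of your own. Each camera call takes 0.05 s, during which the arm holds its last target. There are 200 camera calls.

## Task

Swing the switch lever in the open sloping panel of the stirrer controller all the way down into the well. Only then bring the loose cover plate from the bench and seat it on the panel's two pins, so that it lies flush on the panel all round. Leave the wrench, the jar and the beaker where they are.

Things in the scene. Friction and masses are not known exactly. Their poses are not given: they have to be found in the camera images.
- panel: Fixed open panel of the grey controller console: flat plastic frame 150 mm (x) by 200 mm (y), sloping 25 deg from level, facing up and towards the robot; the console may be yawed. Origin: centre of the face plane, 90 mm above the bench. x up the slope, y level along its length, z out of the face. In its middle a well 90 mm (x) by 110 mm (y), 36 mm deep, holds the lever.
- pin_left (a point): Foot, on the face, of the round steel pin at panel x = 0, y = +75 mm: 10 mm diameter, tapered tip, standing 14 mm out of the face along panel z.
- pin_right (a point): Foot, on the face, of the same kind of pin at panel x = 0, y = -75 mm.
- cover: Loose aluminium cover plate, 130 (x) by 180 (y) by 5 mm, 0.3 kg, flat on the bench, handle up. Origin: centre of its underside; z up. 15 mm round through holes at x = 0, y = +-75 mm fit over the pins. Same both ways round (half turn about z). Seated, its origin and z axis coincide with the panel's.
- handle (a point): Centre of the cover's black bridge handle, 32 mm above the cover's underside: a straight bar 14 mm wide (cover x), 100 mm long (cover y), 18 mm high, with 18 mm of free space between it and the plate and a 12 mm leg under each end.
- lever (a joint): Switch lever in the well, rad: 0 = standing straight out of the face (along panel z), growing as it swings down the slope (to panel -x), 1.55 = fully down, lying below the face. Stays where it is left (about 1.5 N at its tip moves it). Hinge axis along panel y, at panel x = +35, z = -20 mm. Standing up, it would hold the cover off.
- lever_tip (a point): Centre of the lever's black cross-bar grip, 62 mm from the hinge axis: a round bar 16 mm in diameter, 56 mm long along panel y. Below it is a steel strip 16 mm wide (y) and 8 mm thick.
- wrench: Bystander: steel wrench 160 mm long lying on the bench straight ahead of the robot, origin under its centre.
- jar: Bystander: amber jar 66 mm in diameter, 110 mm tall, standing straight ahead of the robot, origin at the centre of its foot.
- beaker: Bystander: white open beaker 72 mm in diameter, 85 mm tall, standing straight ahead of the robot, beyond the jar, origin at the centre of its foot.
There are look-alikes about, which are no part of the job. What is meant by the cover is not yellow, and is the smaller of those in its own colour.

How it is judged:
On the way, in this order (a step that is already met when the one before it is completed fails the run):
1. the lever is swung fully down (beyond 1.40 rad) while the cover is still away from the panel (more than 150 mm) (value of joint lever above 1.4 rad and distance between cover and panel above 0.15 m), for 0.2 s.
2. the cover is lifted off the bench (40 mm or more) (height (world z) of cover above 0.04 m), for 0.1 s.
At the end, for the whole second after the job is handed in: The cover rests on the panel with both pins in its holes: origin within 5 mm of the panel's along panel x and y, 3 mm along z, faces parallel within 0.05 rad, lengths aligned within 0.08 rad (either way round); lever down beyond 1.40 rad (x of cover in the frame of panel between -0.005 and 0.005 m and y of cover in the frame of panel between -0.005 and 0.005 m and z of cover in the frame of panel between -0.003 and 0.003 m and angle between the z axis of cover and the z axis of panel, either way round below 0.05 rad and angle between the y axis of cover and the y axis of panel, either way round below 0.08 rad and value of joint lever above 1.4 rad and linear speed of cover below 0.02 m/s); the robot touches nothing.
It fails at once if the wrench is pushed more than 30 mm or tipped (distance of wrench from where it was at the start of the episode above 0.03 m or angle between wrench's own z axis and vertical above 0.3 rad).
It fails at once if the jar is pushed more than 30 mm or tipped (distance of jar from where it was at the start of the episode above 0.03 m or angle between jar's own z axis and vertical above 0.3 rad).
It fails at once if the beaker is pushed more than 30 mm or tipped (distance of beaker from where it was at the start of the episode above 0.03 m or angle between beaker's own z axis and vertical above 0.3 rad).
It also fails if it takes over 61 s, if anything falls off the work surface, if the arm or the gripper's body presses on something with over 40 N, if the wrist force passes 120 N, or if a joint passes its speed limit or range.

## Working session

There is one attempt and no reset: what is moved stays moved. The work goes in short steps, Python scripts to look and compute and a tool call to move; the robot and the scene stay as the last step left them, time stands still between calls to the robot, and variables do not carry over. Pictures are saved under pics/ and viewed, at most 10 in all, crops included, and the job is handed in when it is done.

Besides the shell and the picture viewer there is one more tool, called by a JSON object that holds its "op" and its "data". send_rows: Moves the arm, as the interface text tells. Its arguments: {"type":"object","properties":{"series":{"type":"string"},"squeeze":{"type":"number"}},"required":["series"]}

```bash
mkdir -p pics; python3 - <<'E'
from bench import *
import cv2,numpy as np
s=sense(); print({k:np.round(v,3).tolist() for k,v in s.items()})
for n in("scene","top"):
    c=camera(n); print(n,{k:np.round(v,4).tolist() if hasattr(v,'__len__') or isinstance(v,float) else v for k,v in c.items() if k!="color"})
    cv2.imwrite(f"pics/{n}0.png",cv2.resize(c["color"][:,:,::-1],(800,600),interpolation=cv2.INTER_CUBIC))
    cv2.imwrite(f"raw_{n}0.png",c["color"][:,:,::-1])
E
```

```text
{'time': 0.0, 'joints': [-1.245, 0.478, 0.022, 1.556, -0.011, 1.109, -0.083], 'joint_velocities': [-0.0, -0.0, 0.001, 0.001, 0.0, 0.001, -0.001], 'effort': [0.0, -59.645, 1.608, -28.12, 0.012, 0.009, 0.0], 'tool_pos': [0.284, 0.612, 0.244], 'eef_rot': [-0.676, -3.068, 0.003], 'ft_force': [-0.035, -0.476, -0.324], 'ft_torque': [-0.029, 0.016, 0.002], 'finger_force': 0.0, 'grip_width': 0.085}
scene {'vfov': 44.2545, 'cx': 257.4902, 'cy': 200.4525, 'world_from_camera': [[-0.7238, -0.5322, 0.4393, 1.1152], [0.69, -0.5607, 0.4577, 0.5047], [0.0027, 0.6344, 0.773, 1.1035], [0.0, 0.0, 0.0, 1.0]]}
top {'vfov': 48.7223, 'cx': 258.5625, 'cy': 190.9288, 'world_from_camera': [[0.0168, 0.9883, -0.1514, 0.3562], [-0.9998, 0.0154, -0.0098, -0.1002], [-0.0074, 0.1515, 0.9884, 1.2434], [0.0, 0.0, 0.0, 1.0]]}
```

View pics/scene0.png

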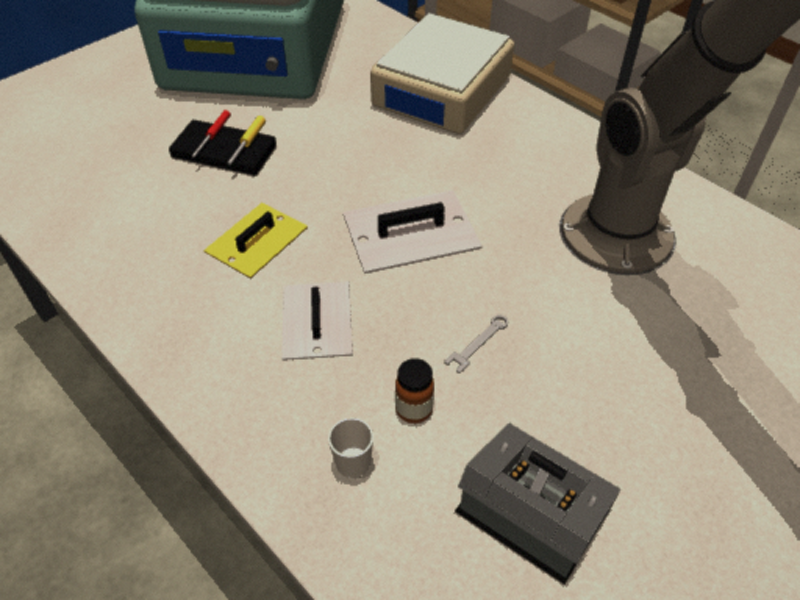

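View pics/top0.png

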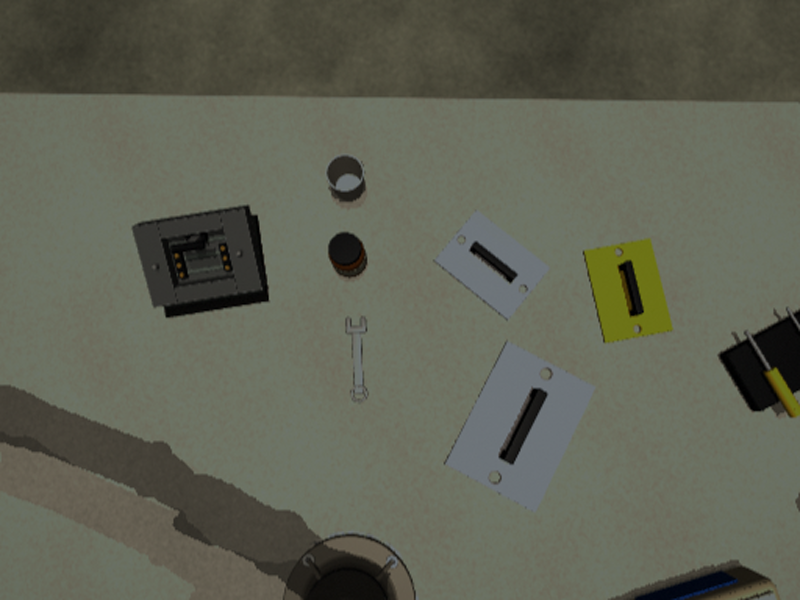

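Candidates for the cover (top picture): small grey-white plate at (492,264), large grey-white plate at (522,425) and yellow plate at (628,290). The description (not yellow, smaller of its colour) picks (492,264), which is (318,320) in the scene view. The panel is at top (200,260) and scene (540,500), with the lever grip at top (190,243). The jar is at top (347,254), the beaker at (346,180) and the wrench at (357,360).

```bash
python3 - <<'E'
import cv2,numpy as np
t=cv2.imread("raw_top0.png");s=cv2.imread("raw_scene0.png")
def tile(im,u,v,w,h):
    x0,y0=u-w//2,v-h//2; c=im[y0:y0+h,x0:x0+w]
    c=cv2.resize(c,(400,300),interpolation=cv2.INTER_CUBIC); c=cv2.normalize(c,None,0,255,cv2.NORM_MINMAX)
    print(x0,y0,400/w); return c
m=np.vstack([np.hstack([tile(t,128,166,100,75),tile(s,345,320,120,90)]),np.hstack([tile(t,314,170,100,75),tile(s,203,205,80,60)])])
cv2.imwrite("pics/crop1.png",m)
E
```

```text
78 129 4.0
285 275 3.3333333333333335
264 133 4.0
163 175 5.0
```

View pics/crop1.png

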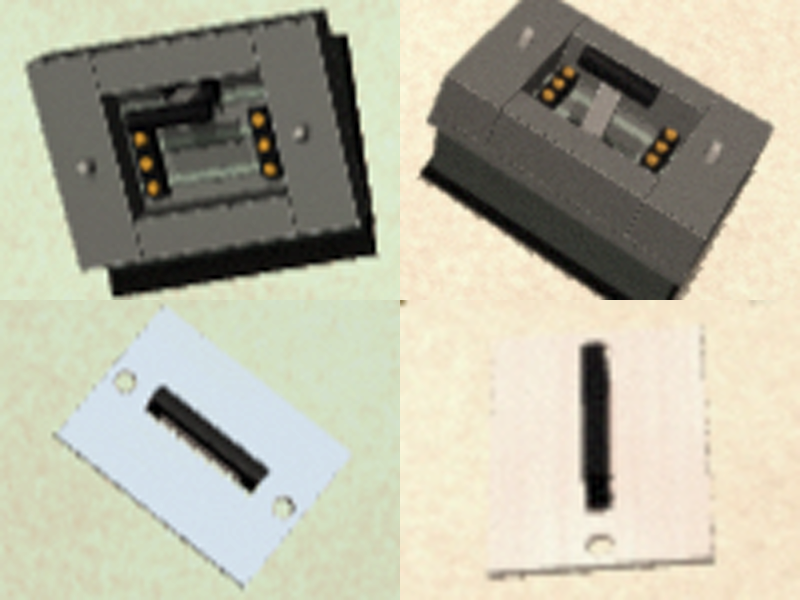

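The chosen plate (lower crops) is the small grey-white one with two holes and a black bridge handle. The pins show as light dots at top tile (86,167) and (300,132), and the lever's black cross-bar is around (172,108). Next I triangulate these points.

```bash
cat > h.py <<'E'
import numpy as np,cv2
CAM={"scene":(44.2545,257.4902,200.4525,[[-0.7238,-0.5322,0.4393,1.1152],[0.69,-0.5607,0.4577,0.5047],[0.0027,0.6344,0.773,1.1035]]),
"top":(48.7223,258.5625,190.9288,[[0.0168,0.9883,-0.1514,0.3562],[-0.9998,0.0154,-0.0098,-0.1002],[-0.0074,0.1515,0.9884,1.2434]])}
def ray(n,p):
    v,cx,cy,T=CAM[n];T=np.array(T);f=192/np.tan(np.radians(v/2))
    d=T[:,:3]@np.array([(p[0]-cx)/f,-(p[1]-cy)/f,-1]);return T[:,3],d/np.linalg.norm(d)
def plane(n,p,z):
    o,d=ray(n,p);return o+d*(z-o[2])/d[2]
def tri(pt,ps):
    a,d=ray("top",pt);b,e=ray("scene",ps)
    k=np.linalg.lstsq(np.c_[d,-e],b-a,rcond=None)[0];P,Q=a+d*k[0],b+e*k[1]
    return (P+Q)/2,np.linalg.norm(P-Q)
def px(n,X):
    v,cx,cy,T=CAM[n];T=np.array(T);f=192/np.tan(np.radians(v/2));c=T[:,:3].T@(np.asarray(X)-T[:,3])
    return np.array([cx+f*c[0]/-c[2],cy-f*c[1]/-c[2]])
E
cat > m1.py <<'E'
from h import *
np.set_printoptions(precision=4,suppress=True)
T=lambda u,v:(78+u/4,129+v/4); S=lambda u,v:(285+(u-400)*.3,275+v*.3)
C=lambda u,v:(264+u/4,133+(v-300)/4); D=lambda u,v:(163+(u-400)/5,175+(v-300)/5)
P={"pinL":(T(86,167),S(714,152)),"pinR":(T(300,132),S(525,38)),"grip":(T(170,110),S(620,76)),
"cornA top(up,+y)":(T(28,62),S(700,268)),"cornB lowleft":(T(80,270),S(772,128)),
"handle":(C(209,438),D(594,425)),"c0":(C(245,586),D(490,336)),"c3":(C(352,455),D(490,575)),"c2":(C(164,308),D(713,562)),"c1":(C(55,433),D(703,325))}
for k,(a,b) in P.items(): p,r=tri(a,b); print(k,p,"res",round(r,4))
print("handle end")
t=cv2.imread("raw_top0.png")[133:208,264:364].astype(int)
m=((t[:,:,0]-t[:,:,2])>5).astype(np.uint8); m=cv2.morphologyEx(m,cv2.MORPH_CLOSE,np.ones((9,9)))
cs=max(cv2.findContours(m,cv2.RETR_EXTERNAL,cv2.CHAIN_APPROX_NONE)[0],key=cv2.contourArea)
W=np.array([plane("top",(264+q[0][0],133+q[0][1]),.005)[:2] for q in cs],np.float32)
print("plate rect",cv2.minAreaRect(W*1000))
for h in(C(125,382),C(284,507)): print("hole",plane("top",h,.0025))
for h in(C(158,398),C(258,480)): print("handleend",plane("top",h,.041))
for n,q in(("hole scene",D(600,545)),): print(n,plane("scene",q,.0025))
E
python3 m1.py
```

```text
pinL [0.5826 0.3552 0.0889] res 0.001
pinR [0.6101 0.207  0.0888] res 0.0001
grip [0.6115 0.2835 0.1387] res 0.0045
cornA top(up,+y) [0.6565 0.3996 0.0924] res 0.0001
cornB lowleft [0.5161 0.3681 0.0505] res 0.0014
handle [ 0.6164 -0.2564  0.0149] res 0.002
c0 [ 0.5596 -0.3321 -0.0217] res 0.1271
c3 [ 0.6458 -0.4018 -0.2469] res 0.0406
c2 [ 0.6703 -0.1703  0.0454] res 0.121
c1 [ 0.5948 -0.148   0.1716] res 0.0269
handle end
plate rect ((615.2682495117188, -253.31402587890625), (195.8893280029297, 135.50241088867188), 48.78411865234375)
hole [ 0.6616 -0.196   0.0025]
hole [ 0.5683 -0.3141  0.0025]
handleend [ 0.6405 -0.217   0.041 ]
handleend [ 0.5812 -0.289   0.041 ]
hole scene [ 0.6649 -0.192   0.0025]
```

```bash
cat >> m1.py <<'E'
print("----")
for k,a,b in(("xmax",C(164,308),D(490,575)),("ymax",C(55,433),D(713,562)),("ymin",C(352,455),D(490,336)),("xmin",C(245,586),D(703,325)),("hole",C(125,382),D(600,545)),
 ("pinLtip",T(86,167),S(716,147)),("pinRtip",T(300,132),S(528,32)),("corner hiL",T(28,62),S(705,240)),("corner hiR",T(325,10),S(440,80))):
    p,r=tri(a,b); print(k,p,round(r,4))
def big(im,u,v,w,h):
    c=cv2.resize(im[v:v+h,u:u+w],(800,600),interpolation=cv2.INTER_CUBIC); return cv2.normalize(c,None,0,255,cv2.NORM_MINMAX)
cv2.imwrite("pics/crop2.png",big(cv2.imread("raw_scene0.png"),288,268,120,90))
E
python3 m1.py|sed -n '/----/,$p'
```

```text
----
xmax [ 0.7214 -0.2256 -0.0066] 0.0016
ymax [ 0.6226 -0.1433 -0.0053] 0.0023
ymin [ 0.6096 -0.3663 -0.0009] 0.0015
xmin [ 0.5083 -0.284  -0.0009] 0.0034
hole [ 0.6627 -0.1961 -0.0034] 0.0009
pinLtip [0.5814 0.3541 0.0933] 0.0024
pinRtip [0.6083 0.2062 0.0946] 0.0017
corner hiL [0.6501 0.3915 0.114 ] 0.0029
corner hiR [0.6902 0.1914 0.1093] 0.0064
```

View pics/crop2.png

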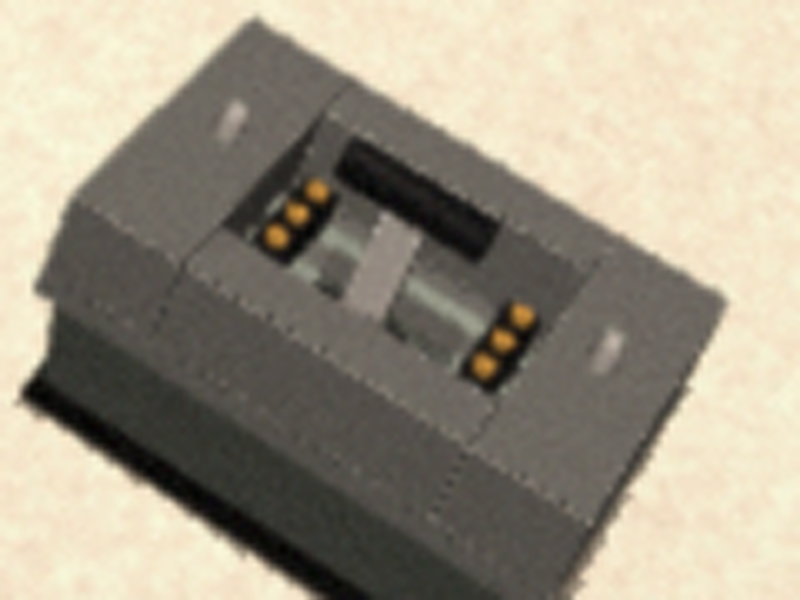

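The big crop shows the face corners at (255,18), (727,303), (590,525) and (78,195). The pins run from foot (602,368) to tip (614,335), and from foot (225,135) to tip (240,105). The lever bar is centred near (420,200) and stands upright. Triangulated heights come out 5–8 mm low everywhere (the bench reads about -4 mm), so I compare single-view positions at the stated heights.

```bash
cat > m2.py <<'E'
from h import *
np.set_printoptions(precision=4,suppress=True)
T=lambda u,v:(78+u/4,129+v/4); Z=lambda u,v:(288+u/6.667,268+v/6.667)
C=lambda u,v:(264+u/4,133+(v-300)/4)
tip=.09+.014*np.cos(np.radians(25))
for n,a,b in(("L",T(86,166),Z(613,338)),("R",T(300,131),Z(240,104))): print(n,plane("top",a,tip),plane("scene",b,tip),tri(a,b)[0])
for n,b in(("Lfoot",Z(602,366)),("Rfoot",Z(226,136))): print(n,plane("scene",b,.09))
s25=np.sin(np.radians(25))*.075
for n,a,b,z in(("loR",(T(372,238)),Z(255,18),.09-s25),("loL",T(80,270),Z(727,303),.09-s25),("hiL",T(28,62),Z(590,525),.09+s25),("hiR",T(325,10),Z(78,195),.09+s25)):
    print(n,plane("top",a,z),plane("scene",b,z),tri(a,b)[0])
R=lambda u,v:(u*.64,v*.64)
print("jar",plane("top",R(345,243),.11),plane("scene",R(415,368),.11)); print("beaker",plane("top",R(346,175),.085),plane("scene",R(351,437),.085)); print("wrench",plane("top",R(357,360),.005))
for n,b in(("xmax",(490,575)),("ymax",(713,562)),("ymin",(490,336)),("xmin",(703,325)),("hole",(600,545))): print(n,plane("scene",(163+(b[0]-400)/5,175+(b[1]-300)/5),.005 if n!="hole" else .0025))
for n,b in(("xmax",(164,308)),("ymax",(55,433)),("ymin",(352,455)),("xmin",(245,586))): print(n,plane("top",C(*b),.005))
E
python3 m2.py
```

```text
L [0.5809 0.3494 0.1027] [0.5845 0.356  0.1027] [0.5816 0.3537 0.0951]
R [0.6077 0.2034 0.1027] [0.6087 0.2084 0.1027] [0.6077 0.2059 0.0984]
Lfoot [0.5889 0.3578 0.09  ]
Rfoot [0.6158 0.2098 0.09  ]
loR [0.5408 0.1598 0.0583] [0.554  0.1746 0.0583] [0.5432 0.1662 0.036 ]
loL [0.5147 0.3656 0.0583] [0.5204 0.3694 0.0583] [0.5158 0.3685 0.0505]
hiL [0.6488 0.3869 0.1217] [0.6523 0.3931 0.1217] [0.6499 0.3912 0.1146]
hiR [0.6885 0.1858 0.1217] [0.6857 0.199  0.1217] [0.6867 0.1922 0.1153]
jar [0.6264 0.0162 0.11  ] [0.6158 0.015  0.11  ]
beaker [0.7593 0.0208 0.085 ] [0.7682 0.0281 0.085 ]
wrench [ 0.4281 -0.0022  0.005 ]
xmax [ 0.7251 -0.2172  0.005 ]
ymax [ 0.6265 -0.1363  0.005 ]
ymin [ 0.6126 -0.3624  0.005 ]
xmin [ 0.5106 -0.2783  0.005 ]
hole [ 0.6649 -0.192   0.0025]
xmax [ 0.7186 -0.225   0.005 ]
ymax [ 0.6212 -0.1439  0.005 ]
ymin [ 0.6079 -0.3645  0.005 ]
xmin [ 0.5086 -0.2844  0.005 ]
```

{"op": "send_rows", "data": {"series": "0 0 -0.318 0.28 -0.273 0 0;0 0 -0.318 0.28 -0.273 0 0;0 0 -0.318 0.28 -0.273 0 0;0 0 -0.318 0.28 -0.273 0 0;0 0 -0.318 0.28 -0.273 0 0;0 0 -0.32 0.28 -0.273 0 0;0.053 -0.286 0 0.28 -0.273 0 0;0.053 -0.286 0 0.28 -0.273 0 0;0.053 -0.286 0 0.28 -0.273 0 0;0 0 0 0.29 -0.273 -0.1 0;0 0 0 0 0 0 0;0 0 0 0 0 0 0"}}

```text
time: 1.6
tool_pos: [0.6207, 0.2851, 0.233]
eef_rot: [1.807, 2.17, 0.481]
ft_force: [-0.2, 0.0, 0.1]
grip_width: -0.0002
finger_force: 0.0
```

```bash
cat > look.py <<'E'
from bench import *
from h import *
import sys
from scipy.spatial.transform import Rotation as Ro
np.set_printoptions(precision=4,suppress=True)
def look(tag,tiles):
    s=sense();p=np.array(s["tool_pos"]);M=Ro.from_rotvec(s["eef_rot"]).as_matrix()
    print("t",s["time"],"p",p,"z",M[:,2],"y",M[:,1],"F",s["ft_force"],"w",s["grip_width"]);out=[]
    print("tip px",px("top",p+.014*M[:,2]),px("scene",p+.014*M[:,2]))
    im={n:camera(n)["color"][:,:,::-1].copy() for n in("top","scene")}
    for n in im: cv2.imwrite(f"raw_{n}_{tag}.png",im[n])
    for n,u,v,w in tiles:
        h=int(w*1.5); c=cv2.resize(im[n][v:v+h,u:u+w],(400,600),interpolation=cv2.INTER_CUBIC); out.append(cv2.normalize(c,None,0,255,cv2.NORM_MINMAX))
    cv2.imwrite(f"pics/{tag}.png",np.hstack(out))
E
python3 -c "
from look import *
look('a',[('top',90,100,80),('scene',300,220,100)])"
```

```text
t 1.6 p [0.6207 0.2851 0.233 ] z [ 0.4149  0.0769 -0.9066] y [0.8917 0.1638 0.422 ] F [-0.221   0.0292  0.0853] w -0.000151742379542935
tip px [108.2857 143.5214] [352.462  284.5647]
```

View pics/a.png

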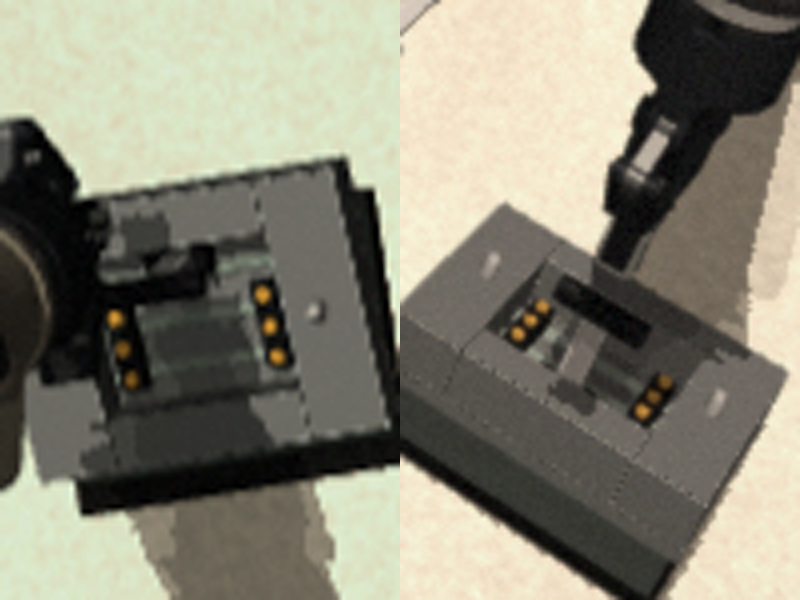

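The fingertip shows at scene tile (612,267) against a predicted (610,258). In the top tile it sits at about (95,215), as predicted. So the top view is close to right and the scene view reads about 3 mm too far in +x and +y. The lever bar still stands upright. I push it now.

{"op": "send_rows", "data": {"series": "0 0 0 0.1 0.005 -0.306 0;0 0 0 0.1 0.005 -0.306 0;0 0 0 0 0 0 0;0 0 0 -0.124 -0.023 -0.059 0;0 0 0 -0.124 -0.023 -0.059 0;0 0 0 -0.124 -0.023 -0.059 0;0 0 0 -0.029 -0.005 -0.096 0;0 0 0 -0.029 -0.005 -0.096 0;0 0 0 -0.02 -0.004 -0.074 0;0 0 0 0 0 0 0"}}

```text
time: 2.95
tool_pos: [0.5904, 0.2757, 0.1056]
eef_rot: [1.807, 2.17, 0.478]
ft_force: [0.3, 0.0, -0.3]
grip_width: -0.0001
finger_force: 0.0
```

{"op": "send_rows", "data": {"series": "0 0 0 -0.087 -0.016 0.189 0;0 0 0 -0.163 -0.03 -0.078 0;0 0 0 0 0 0 0;0 0 0 0.044 0.008 -0.096 0;0 0 0 0.044 0.008 -0.096 0;0 0 0 0.044 0.008 -0.096 0;0 0 0 0 0 0 0"}}

```text
time: 3.82
tool_pos: [0.5775, 0.2729, 0.0844]
eef_rot: [1.808, 2.17, 0.478]
ft_force: [-0.0, 1.1, -0.5]
grip_width: 0.0
finger_force: 0.0
```

{"op": "send_rows", "data": {"series": "0 0 0 0.007 0.001 -0.015 0;0 0 0 0.007 0.001 -0.015 0;0 0 0 0 0 0 0"}}

```text
time: 4.2
tool_pos: [0.5787, 0.2735, 0.0828]
eef_rot: [1.808, 2.169, 0.48]
ft_force: [-5.8, -1.9, 8.8]
grip_width: 0.0
finger_force: 5.4
```

{"op": "send_rows", "data": {"series": "0 0 0 0.007 0.001 -0.015 0;0 0 0 0 0 0 0;0 0 0 0 0 0 0;0 0 0 -0.1 -0.02 0.22 0;0 0 0 -0.2 -0.04 0.44 0;0 0 0 -0.2 -0.04 0.44 0;0 0 0 -0.1 -0.3 0.1 0;0 0 0 -0.1 -0.4 0 0;0 0 0 -0.1 -0.4 0 0;0 0 0 0 -0.2 0 0;0 0 0 0 0 0 0"}}

```text
time: 5.58
tool_pos: [0.4833, 0.1043, 0.2246]
eef_rot: [1.813, 2.167, 0.481]
ft_force: [0.2, 1.8, -0.7]
grip_width: -0.0003
finger_force: 0.0
```

```bash
python3 -c "
from look import *
look('b',[('top',90,100,80),('scene',300,220,100)])"
```

```text
t 5.575 p [0.4833 0.1043 0.2246] z [ 0.4145  0.0769 -0.9068] y [0.8926 0.1597 0.4215] F [ 0.2432  1.7925 -0.6715] w -0.00025597550225123363
tip px [178.9171 199.7867] [329.6227 203.9719]
```

View pics/b.png

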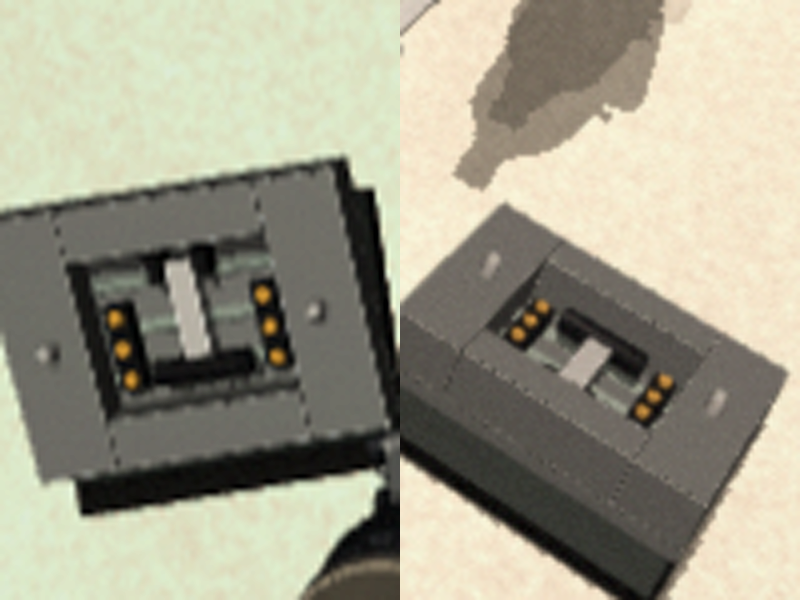

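The lever lies fully down in the well: its cross-bar is at top tile (205,368), below the face. The contact depth (-11 mm) matches the panel model. Now to the cover.

{"op": "send_rows", "data": {"series": "-0.053 0.286 0 0.122 -0.332 0 85;-0.053 0.286 0 0.122 -0.332 0 85;-0.053 0.286 0 0.122 -0.332 0 85;0 0 -0.283 0.122 -0.332 0 85;0 0 -0.283 0.122 -0.332 0 85;0 0 -0.283 0.122 -0.332 0 85;0 0 -0.283 0.122 -0.332 0 85;0 0 -0.283 0.122 -0.332 0 85;0 0 -0.283 0.122 -0.332 0 85;0 0 0 0 0 -0.4 85;0 0 0 0 0 0 85;0 0 0 0 0 0 85"}}

```text
time: 7.18
tool_pos: [0.6143, -0.2459, 0.1766]
eef_rot: [2.805, 1.363, 0.006]
ft_force: [0.6, 0.1, -0.0]
grip_width: 0.0848
finger_force: 0.0
```

```bash
python3 -c "
from look import *
look('c',[('top',274,120,80),('scene',160,150,80)])"
```

```text
t 7.175 p [ 0.6143 -0.2459  0.1766] z [ 0.0138 -0.0193 -0.9997] y [ 0.786  -0.6178  0.0228] F [ 0.5813  0.1301 -0.0146] w 0.0848089318117142
tip px [319.2617 156.714 ] [199.6179 167.3066]
```

View pics/c.png

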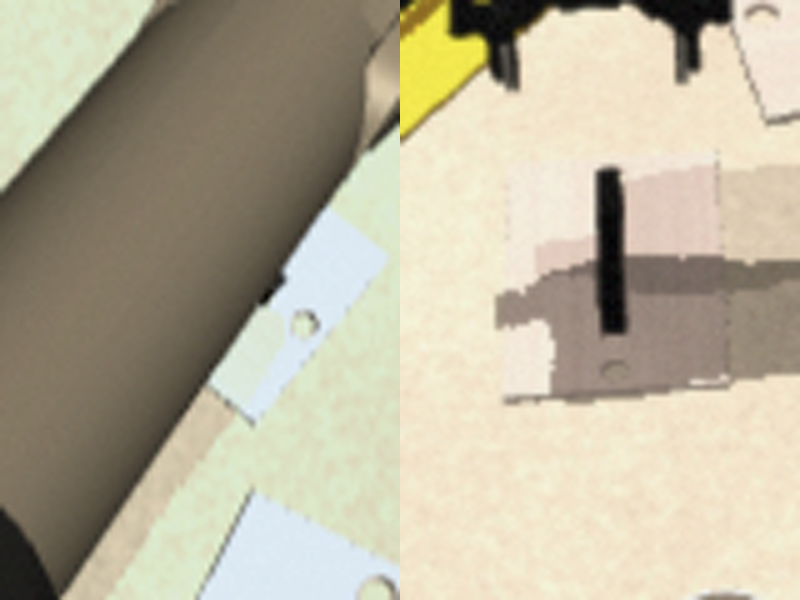

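Above the cover the fingers straddle the handle: finger tips at scene tile (505,80) and (690,75), handle bar from (608,172) to (612,330). I level the tool, descend and grip.

{"op": "send_rows", "data": {"series": "0.039 0.028 0 0.006 -0.072 -0.31 85;0 0 0 0 0 -0.31 85;0 0 0 0 0 -0.31 85;0 0 0 0 0 -0.31 85;0 0 0 0 0 0 85;0 0 0 0 0 0 85"}}

```text
time: 8.02
tool_pos: [0.6153, -0.2564, 0.0293]
eef_rot: [2.825, 1.369, 0.002]
ft_force: [-0.5, -1.0, 0.9]
grip_width: 0.0853
finger_force: 0.0
```

{"op": "send_rows", "data": {"series": "0 0 0 0 0 0 0;0 0 0 0 0 0 0;0 0 0 0 0 0 0;0 0 0 0 0 0 0;0 0 0 0 0 0 0;0 0 0 0 0 0 0;0 0 0 0 0 0 0;0 0 0 0 0 0 0", "squeeze": 90}}

```text
time: 9.02
tool_pos: [0.6141, -0.256, 0.0276]
eef_rot: [2.827, 1.369, -0.001]
ft_force: [-0.5, 1.0, 5.4]
grip_width: 0.0127
finger_force: 88.9
```

{"op": "send_rows", "data": {"series": "0 0 0 0 0 0.2 0;0 0 0 0 0 0.4 0;0 0 0 0 0 0.5 0;0 0 0 0 0 0.5 0;0 0 0 0 0 0.4 0;0 0 0 0 0 0 0;0 0 0 0 0 0 0"}}

```text
time: 9.9
tool_pos: [0.6129, -0.2552, 0.2663]
eef_rot: [-2.826, -1.369, 0.003]
ft_force: [-0.1, 0.7, -5.2]
grip_width: 0.0123
finger_force: 88.6
```

```bash
python3 - <<'E'
from bench import *
from h import *
s=sense();print(s["tool_pos"],s["eef_rot"],s["ft_force"],s["ft_torque"],s["grip_width"])
E
```

```text
[ 0.61288514 -0.25521643  0.26627389] [-2.82558628 -1.36876221  0.00308722] [-0.06725904  0.66732074 -5.23481425] [-0.00320896 -0.00994211  0.01527171] 0.0122524443889163
```

{"op": "send_rows", "data": {"series": "0 0 0.1 -0.037 0.2 0 0;0 0 0.25 -0.037 0.38 0 0;0 0 0.283 -0.037 0.42 0 0;0 0 0.283 -0.037 0.42 0 0;0 0 0.283 -0.037 0.42 0 0;0 0 0.283 -0.037 0.42 0 0;0 0 0.217 -0.037 0.42 0 0;-0.0 0 0 -0.037 0.42 0 0;0.053 -0.286 0 -0.037 0.42 0 0;0.053 -0.286 0 -0.037 0.42 0 0;0.053 -0.286 0 -0.037 0.32 -0.2 0;0 0 0 0 0.12 -0.3 0"}}

```text
time: 11.4
tool_pos: [0.5595, 0.2742, 0.2046]
eef_rot: [1.801, 2.18, 0.481]
ft_force: [1.5, -0.2, -4.1]
grip_width: 0.0126
finger_force: 88.9
```

{"op": "send_rows", "data": {"series": "0 0 0 0 0 0 0;0 0 0 0 0 0 0;0 0 0 0 0 0 0"}}

```text
time: 11.78
tool_pos: [0.5663, 0.2686, 0.2086]
eef_rot: [1.81, 2.165, 0.483]
ft_force: [-0.1, -0.4, -2.9]
grip_width: 0.0121
finger_force: 89.1
```

```bash
python3 -c "
from look import *
look('d',[('top',80,90,100),('scene',270,180,140)])"
```

```text
t 11.775 p [0.5663 0.2686 0.2086] z [ 0.4169  0.0762 -0.9058] y [0.8915 0.1603 0.4238] F [-0.1083 -0.4228 -2.9481] w 0.01210765822198482
tip px [116.7328 167.01  ] [360.4524 270.3179]
```

View pics/d.png

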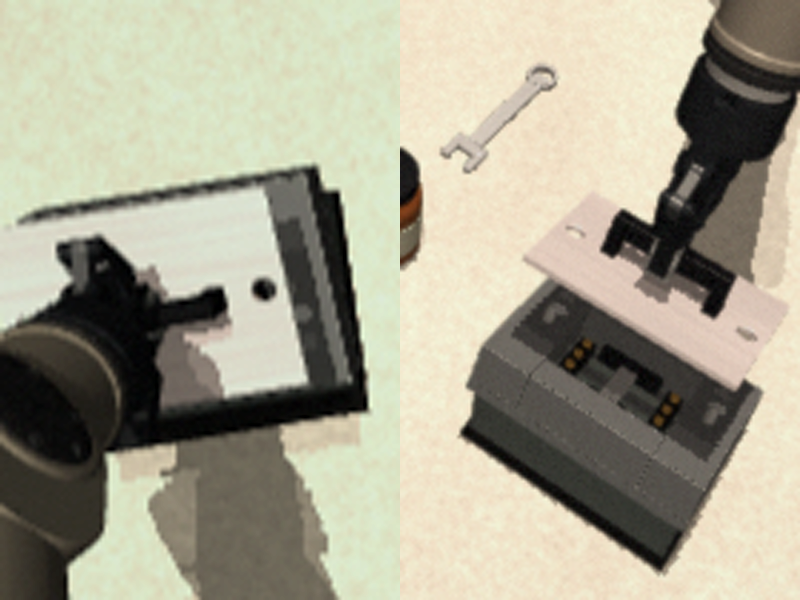

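The cover is held level with the panel. Its right hole is at top tile (264,289), and its scene holes are at (576,232) and (747,334). I compare holes with pins within each view so the camera bias cancels.

```bash
cat > m3.py <<'E'
from h import *
np.set_printoptions(precision=4,suppress=True)
def cen(f,u,v,dark,r=5):
    g=cv2.cvtColor(cv2.imread(f),cv2.COLOR_BGR2GRAY).astype(float);u0,v0=int(u)-r,int(v)-r;w=g[v0:v0+2*r+1,u0:u0+2*r+1]
    b=np.median(w);q=np.clip((b-w if dark else w-b)-12,0,None);yy,xx=np.mgrid[0:2*r+1,0:2*r+1]
    return u0+(q*xx).sum()/q.sum(),v0+(q*yy).sum()/q.sum()
ps,t=np.radians(10.4),np.radians(25)
X=np.array([np.cos(ps)*np.cos(t),np.sin(ps)*np.cos(t),np.sin(t)]);Y=np.array([-np.sin(ps),np.cos(ps),0]);N=np.cross(X,Y)
c=np.array([.600,.278,.09]);B=np.c_[X,Y,N]
def pl(n,p,z):
    o,d=ray(n,p);return B.T@(o+d*((c+z*N-o)@N)/(d@N)-c)
E
cat > m3b.py <<'E'
from m3 import *
p=np.array([.5663,.2686,.2086]);q=B.T@(p-c);print("TCP panel",q)
zc=q[2]-.0276+.005
ht=cen("raw_top_d.png",146,162,True); print("top holeR px",ht,pl("top",ht,zc-.002))
for nm,a in(("L",(391.4,296.9)),("R",(331.6,261.2))):print("scene hole",nm,pl("scene",a,zc),cen("raw_scene_d.png",*a,True),cen("raw_scene_d.png",*a,False))
for nm,a in(("L",(99.5,170.7)),("R",(153.1,162.0))): a2=cen("raw_top_b.png",*a,False,4);print("top pin",nm,a2,pl("top",a2,.012))
for nm,a in(("L",(380,318.8)),("R",(324,283.7))): print("scene tip",nm,pl("scene",a,.014))
E
python3 m3b.py
python3 - <<'E'
import cv2,numpy as np
a=cv2.imread("raw_scene_d.png")
o=[cv2.resize(a[v-15:v+15,u-20:u+20],(400,300),interpolation=cv2.INTER_CUBIC) for u,v in((331,261),(391,297))]
b=cv2.imread("raw_scene_b.png")
o2=[cv2.resize(b[v-15:v+15,u-20:u+20],(400,300),interpolation=cv2.INTER_CUBIC) for u,v in((324,285),(380,319))]
cv2.imwrite("pics/e.png",np.vstack([np.hstack(o),np.hstack(o2)]))
E
```

```text
TCP panel [ 0.0185 -0.0032  0.1222]
top holeR px (np.float64(145.93410852713177), np.float64(161.6244616709733)) [ 0.0183 -0.0755  0.0976]
scene hole L [0.0355 0.0813 0.0996] (np.float64(390.887381275441), np.float64(293.3527815468114)) (np.float64(396.0), np.float64(300.5))
scene hole R [ 0.032  -0.0673  0.0996] (np.float64(331.16483516483515), np.float64(258.0054945054945)) (np.float64(330.7647058823529), np.float64(259.47058823529414))
top pin L (np.float64(97.9), np.float64(170.425)) [0.0006 0.0786 0.012 ]
top pin R (np.float64(151.97674418604652), np.float64(161.69767441860466)) [ 0.0003 -0.0717  0.012 ]
scene tip L [0.0073 0.0799 0.014 ]
scene tip R [ 0.0032 -0.0696  0.014 ]
```

View pics/e.png

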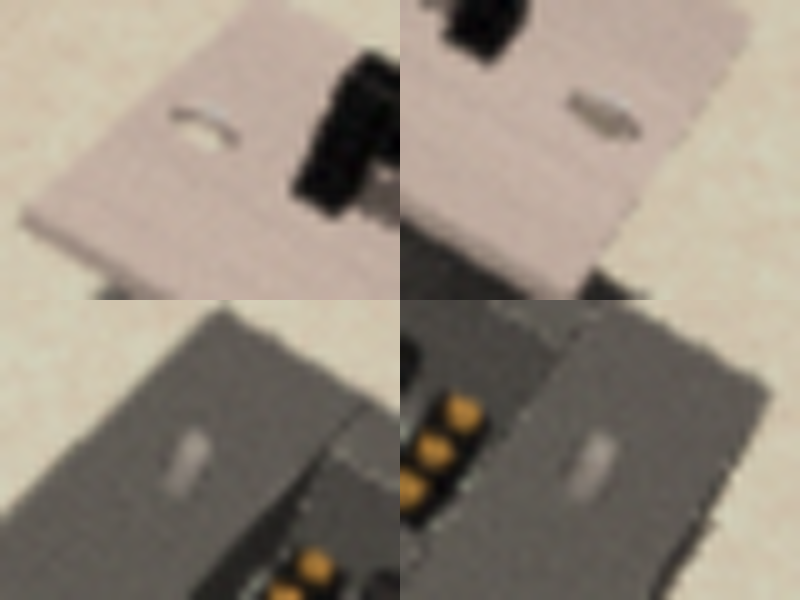

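Both scene holes are visible (tile (203,130) and (602,115)), as are both pins (tips about (197,440) and (603,440), feet about (177,488) and (580,492)).

```bash
cat > m4.py <<'E'
from m3 import *
zc=.1222-.0276+.005
print("hole L,R scene",pl("scene",(390.8,293.2),zc-.001),pl("scene",(331,258.3),zc-.001))
print("tips L,R scene",pl("scene",(379.85,317.55),.013),pl("scene",(323.25,283.55),.013))
print("feet L,R scene",pl("scene",(377.55,322.75),.0),pl("scene",(321.25,288.35),.0))
g=cv2.cvtColor(cv2.imread("raw_top_b.png"),cv2.COLOR_BGR2GRAY)
print(g[166:176,94:105]);print(g[157:168,147:158])
g=cv2.cvtColor(cv2.imread("raw_top_d.png"),cv2.COLOR_BGR2GRAY);print(g[156:168,140:153])
E
python3 m4.py
```

```text
hole L,R scene [0.0226 0.076  0.0986] [ 0.0213 -0.0735  0.0986]
tips L,R scene [0.0022 0.0781 0.013 ] [ 0.0029 -0.0715  0.013 ]
feet L,R scene [0.0061 0.0791 0.    ] [ 0.006  -0.0707  0.    ]
[[59 58 58 58 58 58 58 58 59 59 58]
 [58 58 59 58 58 58 58 59 59 59 58]
 [58 59 58 58 57 54 51 51 58 59 58]
 [58 58 58 57 70 57 43 40 57 59 58]
 [58 57 58 74 89 69 36 29 57 58 59]
 [58 57 59 70 87 69 31 26 57 58 59]
 [58 58 58 57 68 57 41 42 57 59 59]
 [58 59 57 58 58 56 50 50 57 58 58]
 [59 58 58 57 58 59 55 55 58 57 58]
 [59 58 58 58 59 59 58 59 58 58 59]]
[[59 59 59 59 59 59 60 59 60 59 60]
 [59 58 60 59 60 60 59 59 59 60 59]
 [60 59 59 60 60 56 56 54 60 61 59]
 [60 59 59 60 57 63 55 39 53 59 59]
 [58 59 60 60 64 84 71 34 48 58 59]
 [57 59 59 60 74 96 73 31 49 59 60]
 [58 59 59 60 67 64 46 26 50 58 59]
 [60 59 59 60 59 47 42 42 55 59 59]
 [59 59 60 59 59 59 56 56 59 59 58]
 [38 58 59 59 60 60 60 60 60 59 59]
 [15 57 59 59 59 59 59 60 59 59 59]]
[[113 113 113 113 115 114 115 115 115 115  85  32  26]
 [114 115 115 116 115 115 115 115 115 114 106  36  25]
 [115 115 115 115 115 115 113 114 113 114 114  46  27]
 [113 113 114 108  85  76  77  94 115 115 115  64  28]
 [114 115 115  74  34  18  39  53  89 113 116  72  34]
 [115 115 111  39   6   4  26  26  46 107 114  85  40]
 [114 114 104  29   4   2   9  26  26 104 114 107  43]
 [114 114 110  54  16   3   5  26  37 107 113 114  60]
 [114 115 114  92  60  30   8  51  86 112 114 114  72]
 [114 114 113 111  99  90  84  95 112 114 115 115  84]
 [114 113 113 114 113 113 113 113 113 113 113 113 104]
 [112 113 113 114 113 112 114 113 114 113 113 115 115]]
```

{"op": "send_rows", "data": {"series": "0 0 0 -0.137 -0.003 -0.063 0;0 0 0 0 0 0 0;0 0 0 0.084 0.015 -0.183 0;0 0 0 0.084 0.015 -0.183 0;0 0 0 0.084 0.015 -0.183 0;0 0 0 0 0 0 0;0 0 0 0 0 0 0;0 0 0 0 0 0 0"}}

```text
time: 12.88
tool_pos: [0.5793, 0.2751, 0.1349]
eef_rot: [1.808, 2.168, 0.483]
ft_force: [-0.4, -0.2, -3.3]
grip_width: 0.0125
finger_force: 89.0
```

```bash
cat > st.py <<'E'
from m3 import *
from bench import *
from scipy.spatial.transform import Rotation as Ro
s=sense();M=Ro.from_rotvec(s["eef_rot"]).as_matrix()
print("TCP",B.T@(np.array(s["tool_pos"])-c),"F",B.T@np.array(s["ft_force"]),"M",B.T@np.array(s["ft_torque"]),"rot",(B.T@M).round(4).tolist(),s["grip_width"],s["time"])
E
python3 st.py
```

```text
TCP [0.     0.0009 0.0496] F [-1.7572 -0.0904 -2.8666] M [-0.018   0.831   0.0346] rot [[0.0011, 1.0, 0.0011], [1.0, -0.0012, 0.0009], [0.0009, 0.0011, -1.0]] 0.012479533089357345 12.875
```

{"op": "send_rows", "data": {"series": "0 0 0 0.006 -0.009 0.002 0;0 0 0 0 0 0 0;0 0 0 0.014 0.003 -0.03 0;0 0 0 0.014 0.003 -0.03 0;0 0 0 0.014 0.003 -0.03 0;0 0 0 0 0 0 0;0 0 0 0 0 0 0"}}

```text
time: 13.75
tool_pos: [0.5846, 0.2747, 0.123]
eef_rot: [1.808, 2.169, 0.48]
ft_force: [-0.3, 0.2, -4.0]
grip_width: 0.0125
finger_force: 89.0
```

```bash
python3 st.py
```

```text
TCP [-0.0003 -0.0005  0.0366] F [-1.9428  0.2457 -3.4655] M [-0.0386  0.8848  0.045 ] rot [[0.0008, 1.0, -0.0007], [1.0, -0.0008, -0.0002], [-0.0002, -0.0007, -1.0]] 0.01248710069009348 13.75
```

{"op": "send_rows", "data": {"series": "0 0 0 0.011 0.002 -0.0225 0;0 0 0 0.011 0.002 -0.0225 0;0 0 0 0 0 0 0;0 0 0 0.008 0.001 -0.015 0;0 0 0 0 0 0 0"}}

```text
time: 14.38
tool_pos: [0.5882, 0.2753, 0.1158]
eef_rot: [1.808, 2.168, 0.48]
ft_force: [-0.7, -0.3, -3.7]
grip_width: 0.0127
finger_force: 89.0
```

```bash
python3 st.py
```

```text
TCP [-0.0001 -0.0005  0.0284] F [-2.2233 -0.2176 -3.0514] M [-0.0128  0.8861 -0.0324] rot [[0.0008, 1.0, -0.0007], [1.0, -0.0008, -0.0001], [-0.0001, -0.0007, -1.0]] 0.012681721449739952 14.375
```

Nearly seated (about 1 mm left) with no side force. I press on gently.

{"op": "send_rows", "data": {"series": "0 0 0 0.005 0.001 -0.012 0;0 0 0 0 0 0 0;0 0 0 0.004 0.001 -0.008 0;0 0 0 0 0 0 0"}}

```text
time: 14.88
tool_pos: [0.5888, 0.2755, 0.1146]
eef_rot: [1.809, 2.169, 0.481]
ft_force: [-13.1, -2.5, 15.0]
grip_width: 0.0123
finger_force: 92.5
```

```bash
python3 st.py
```

```text
TCP [-0.     -0.0004  0.0272] F [-5.8111 -0.1033 19.2172] M [-0.3536  1.6468  0.0591] rot [[0.0012, 1.0, -0.0006], [1.0, -0.0012, 0.0005], [0.0005, -0.0006, -1.0]] 0.01230573347274726 14.875
```

{"op": "send_rows", "data": {"series": "0 0 0 -0.003 0 0.006 0;0 0 0 0 0 0 50;0 0 0 0 0 0 50;0 0 0 0 0 0 50;0 0 0 0 0 0 50;0 0 0 0 0 0 50;0 0 0 -0.04 -0.007 0.08 50;0 0 0 -0.1 -0.02 0.22 50;0 0 0 -0.2 -0.04 0.44 50;0 0 0 -0.3 -0.3 0.3 50;0 0 0 0 -0.5 0 50;0 0 0 0 -0.5 0 50"}}

```text
time: 16.38
tool_pos: [0.5116, 0.111, 0.2403]
eef_rot: [1.806, 2.17, 0.485]
ft_force: [1.1, -0.2, 0.2]
grip_width: 0.0501
finger_force: 0.0
```

{"op": "send_rows", "data": {"series": "0 0 0 0 -0.4 0 50;0 0 0 0 0 0 50;0 0 0 0 0 0 50;0 0 0 0 0 0 50"}}

```text
time: 16.88
tool_pos: [0.5121, 0.0652, 0.2391]
eef_rot: [1.806, 2.171, 0.481]
ft_force: [0.5, 1.0, 0.5]
grip_width: 0.05
finger_force: 0.0
```

```bash
python3 -c "
from look import *
look('f',[('top',80,110,80),('scene',290,200,120)])"
```

```text
t 16.875 p [0.5121 0.0652 0.2391] z [ 0.4151  0.0773 -0.9065] y [0.8913 0.1651 0.4223] F [0.5093 1.0089 0.4833] w 0.04998376837536803
tip px [194.3477 187.5102] [310.2211 197.4237]
```

View pics/f.png

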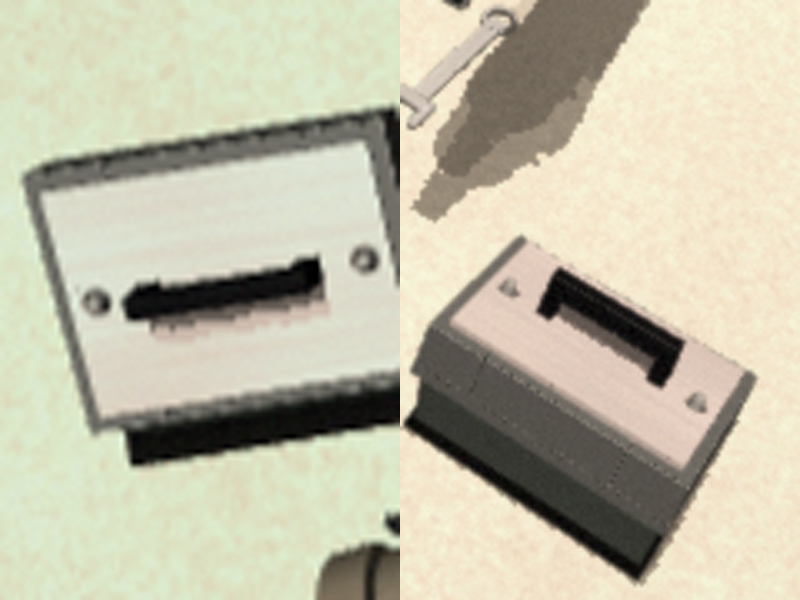

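The cover lies flush on the panel with an even margin. Both pins stand through its holes (top tile (97,302) and (365,260)) and the gripper is clear, so I hand in.

```bash
python3 -c "
from bench import *
print(close_job())"
```

```text
the job is handed in; nothing more can be done
None
```

The lever was swung fully down first, then the cover was seated flush on both pins; the wrench, jar and beaker were not touched, and the job was handed in at about 17 s (no verdict came back).

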